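# Press the sprung plunger of the filter block and lock it with the keeper plate

## Task

Lock the gas filter block. Pick up the red keeper plate by its black fin, press it down onto the steel sprung plunger so that its four ears drop through the gaps between the blue lips, and while holding it down slide it fully home against the end stop, then ease off so the spring lifts it behind the lips' teeth, trapping the plunger, and let go. The seal is delicate: feel your way and never bear on the block with more than about 40 N, and leave the other things on the bench where they are.

Things in the scene. Friction and masses are not known exactly. Their poses are not given: they have to be found in the camera images.
- filter_block: Fixed block: dark foot 130 x 116 mm, aluminium column, grey head with walls and blue lips. Origin: on the bench below the plunger's axis, z up; +x is the way the keeper slides home. The head is clamped at a different height each time, its flat deck 62 to 86 mm above the origin: NOT reported, to be felt. It stays put when pressed. 'Block x, y' of the points below are in this frame, in mm.
- plunger_axis (a point): Point on the sprung plunger's axis, block x=y=0, z=62 whatever the head's height. The plunger is a steel block, flat top 40 (x) x 28 (y) mm, 18 mm above the deck when out, moving straight down. Its spring pushes up with about 3 N when out, rising 0.45 N per mm to about 11 N when flush with the deck (18 mm in), and its motion is damped (60 N s per m).
- entry (a point): Where the keeper's centre goes down: block x=-24.5, y=0, z=62. Walls: |y|=42 to 50, to 18 mm above the deck. On each, two blue lips reach in to |y|=30 at x=-34 to -15 and x=10 to 29, 11 to 18 mm above the deck; at its -x end each lip has a tooth, 3 mm long, down to 8.5 mm above the deck. Ears pass down with 5.5 mm play in x, 2 mm in y; the keeper can be pressed down to the deck.
- home (a point): Where the keeper's centre ends: block x=0, y=0 (z=62), 24.5 mm in +x from entry, keeper's x along block x. The end stop (face at block x=35.5, 18 mm high) is met when the centre is at x=1.5. The teeth are passed only while the keeper's underside is under 2.5 mm above the deck. Eased off at home it rises 5 mm to the lips; the teeth then hold it from sliding back.
- keeper: Loose red plate, 80 to 150 g, 68 (x) x 56 (y) x 6 mm, with four ears 14 mm long centred at x=-22 and +22, reaching out to |y|=40; in its middle a black upright grip fin 30 (x) x 12 (y) mm, from z=6 to z=46 mm. Origin: centre of the underside, z up; alike after a half turn about z. It starts flat on the bench, fin up. The plate is slippery (friction about 0.2), the fin is not.
- wrench: Bystander: steel wrench, 150 mm, lying. Origin at its middle.
- collar: Bystander: brass ring 34 mm across, 14 mm high. Origin under its centre.
- solvent: Bystander: amber bottle 68 mm across, 150 mm high. Origin under its centre.
- beaker: Bystander: glass beaker 66 mm across, 85 mm high. Origin under its centre.
- screwdriver: Bystander: screwdriver, 180 mm, lying. Origin at its middle.
- jar: Bystander: white jar with green cap, 60 mm across, 75 mm high. Origin under its centre.
- vial_rack: Bystander: blue rack 140 x 70 x 35 mm with capped vials up to 47 mm. Origin under its centre.
Mind the look-alikes: they are no part of the job. Of the things shaped like the keeper, the red one is meant.

How it is judged:
On the way, in this order (a step that is already met when the one before it is completed fails the run):
1. the keeper is lifted off the bench (height (world z) of keeper above 0.04 m), for 0.1 s.
2. the keeper is pressed down on the plunger at the entry, not yet slid (over 8 N) (contact force between keeper and filter_block above 8 N and horizontal distance between keeper and filter_block below 0.034 m and x of keeper in the frame of filter_block below -0.014 m), for 0.1 s.
3. the keeper is slid home, loaded by the spring (over 8 N between keeper and block) (x of keeper in the frame of filter_block between -0.003 and 0.003 m and y of keeper in the frame of filter_block between -0.004 and 0.004 m and angle between the x axis of keeper and the x axis of filter_block, either way round below 0.08 rad and angle between keeper's own z axis and vertical below 0.08 rad and contact force between keeper and filter_block above 8 N), for 0.1 s.
At the end, for the whole second after the job is handed in: The keeper is at rest under the lips, level and in line with the block (within 0.08 rad), its centre within 3 mm in block x and 4 mm in block y of the plunger axis, and, let go, it is pressed against the lips by the spring (over 8 N between keeper and block) (all of step 3 and linear speed of keeper below 0.01 m/s); the robot touches nothing.
It fails at once if more than 40 N between the keeper and the block (contact force between keeper and filter_block above 40 N).
It fails at once if more than 40 N between the fingers or arm and the block (contact force between any of the fingers, the arm and filter_block above 40 N).
It fails at once if a bystander is moved by more than 30 mm (distance of any of wrench, collar, solvent, beaker, screwdriver, jar, vial_rack from where it was at the start of the episode above 0.03 m).
It also fails if it takes over 48 s, if anything falls off the work surface, if the arm or the gripper's body presses on something with over 40 N, if the wrist force passes 120 N, or if a joint passes its speed limit or range.

## Robot

A 6-joint arm with a two-finger parallel gripper is mounted at the origin on the work surface. World frame = base frame: x ahead of the robot, y to its left, z up, the work surface at z = 0. Lengths are in m, angles in rad, forces in N, time in s.
With the tool pointing down it reaches from about 0.375 to 0.9 m from the base axis. Payload 3.1 kg.
Tool frame: the origin (TCP) lies at the centre of the arm's flange, where the gripper is bolted on; the fingertips stand 182 mm ahead of it and the grasp point (between the pads) lies 164 mm ahead of it; z points along the fingers, x is the direction in which the jaws open and shut, and the axes are right-handed (so a half turn about z gives the same grasp; the last joint's range is limited). The gripper opens to 87 mm and grips with 3 to 60 N. Pads are 19 mm wide; open, the fingers measure 117 mm over their backs; the gripper's body (75 mm by 190 mm) begins 51 mm behind the grasp point.
Start: joints at [-1.401, 0.527, 1.433, -0, 1.181, -0.178], TCP at [0.214, -0.587, 0.405] pointing down, gripper open.
Joint ranges: [-3.08, 3.08], [-0.75, 2.2], [0.22, 2.44], [-1.43, 4.57], [0, 2.65], [-2.85, 2.85]. Speed limits (rad/s): [2.79, 2.79, 3.14, 3.14, 3.14, 3.14].

## Interface

Orientations are given as a unit quaternion [x, y, z, w].
In Python, from rig import status, eyes, robot gives the robot as it stands. The module is installed in compiled form; this text tells all that it offers.
- The arm moves only by the tool step_arm, never from a script. Its argument "steps" is a list of rows, each a list of 7 numbers: the closure, from -1 (fully open) to 1 (shut), so that 0 is half open, then the shift along the tool's x, y, z each as a share of 0.025 m, from -1 to 1, then the turn, a rotation vector about the tool's x, y, z each as a share of 8 degrees, from -1 to 1. In form: [[jaw, dx, dy, dz, rx, ry, rz], ...]. A call has exactly 10 rows; each row shifts and turns the commanded pose from where the row before left it, along the tool's axes as they then stand; what a row does not reach is not made up. A row lasts 1/10 s, in which the tool goes at most 50 mm and 8.59 degrees, less where a joint would pass 70% of its speed; a pose out of reach is approached as far as the arm can. A call with a number of a shift or a turn outside -1 to 1 is refused whole. A call with a gripper value outside its range is refused whole. The fingers move at their own pace and stop on an object; "squeeze" is the grip in N (left out, the last holds). Time passes only in rows, so rows that do not move let the fingers close, or fill a call up. It gives the time, the measured TCP pose, the force and the opening at its end, in the units of the state.
- status.get_obs(): the state, without advancing time (a new reading comes with each control period).
- eyes.camera(name): name is "scene" or "top" or "wrist"; returns (picture, depth): 384x512x3 uint8, red, green, blue; 384x512 float32, m along the optical axis (not along the pixel's ray), 0 where there is no reading.
- eyes.camera_info(name): a dict with "K" (3x3 intrinsics, pixels), "k1" (the pictures are not rectified: a ray, as slopes to the right and down, at radius r is drawn at 1 + k1 r^2 times it, then the intrinsics apply), "R" (3x3) and "t" (3): a world point X has camera coordinates R X + t. Camera axes: x right, y down, z forward; pixel columns grow to the right and rows downward; lengths in m; the calibration is good to about 2 mm. A picture is of the moment at which its call begins: read the wrist's pose just before it. camera_info takes no time and is no camera call; for the wrist camera it gives the pose at the moment of the call.
- robot.hand_in(): hands the job in, once; it reports no verdict.
The state is a dict: "time": time; "q": joint angles; "joint_velocities": joint speeds; "joint_torque": joint torques, N m; "position": TCP position; "tool_rot": TCP orientation; "ft_force": force on the tool from outside, world axes, zero at the start; "moment": the same for the moment, N m; "grip_width": finger opening in m.
Only numpy, scipy, OpenCV 4.12 (cv2) and the standard library are available. Lean on these libraries where they do the work, as an engineer would, in place of code of your own. Each camera call takes 0.05 s, during which the arm holds its last target.

## Working session

There is one attempt and no reset: what is moved stays moved. The work goes in short steps, Python scripts to look and compute and a tool call to move; the robot and the scene stay as the last step left them, time stands still between calls to the robot, and variables do not carry over. Pictures are saved under pics/ and viewed, and the job is handed in when it is done.

Besides the shell and the picture viewer there is one more tool, called after ">>>" in YAML: its name, and indented under it one key for each argument. step_arm: Moves the arm, as the interface text tells. Its arguments: {"type":"object","properties":{"steps":{"type":"array"},"squeeze":{"type":"number"}},"required":["steps"]}

```bash
mkdir -p pics
python3 - <<'E'
from rig import status, eyes
import cv2,numpy as np
print(status.get_obs())
for n in ("scene","top"):
    im,d=eyes.camera(n); np.savez(f"{n}0.npz",im=im,d=d,**eyes.camera_info(n)); cv2.imwrite(f"pics/{n}0.png",cv2.resize(im[:,:,::-1],None,fx=1.5,fy=1.5))
    print(eyes.camera_info(n))
E
```

```text
{'time': 0.0, 'q': array([-1.40051225e+00,  5.28455783e-01,  1.43390177e+00, -3.35423382e-05,
        1.18139877e+00, -1.78483987e-01]), 'joint_velocities': array([-0.00023994,  0.00024656,  0.00050572, -0.00117116, -0.00011525,
       -0.0006296 ]), 'joint_torque': array([ 3.40261013e-04, -4.40043926e+01, -1.76590633e+01,  6.32942165e-02,
        5.82384481e-02, -1.87111405e-04]), 'position': array([ 0.21356147, -0.58701239,  0.40377776]), 'tool_rot': array([ 8.19069817e-01, -5.73692831e-01, -7.72839698e-04, -7.57179878e-04]), 'ft_force': array([-0.45672597,  0.28746742, -0.31512831]), 'moment': array([ 0.02668029,  0.0672806 , -0.00738381]), 'grip_width': 0.0873488034686796}
{'K': array([[347.71182163,   0.        , 251.46272843],
       [  0.        , 347.71182163, 184.8214269 ],
       [  0.        ,   0.        ,   1.        ]]), 'k1': -0.08722568507404059, 'R': array([[ 0.02830031,  0.99957073, -0.0075792 ],
       [ 0.69830469, -0.02519489, -0.71535709],
       [-0.71524097,  0.01495223, -0.69871796]]), 't': array([-0.0102265 , -0.36423409,  1.53038811])}
{'K': array([[462.84192132,   0.        , 260.01506753],
       [  0.        , 462.84192132, 195.31963842],
       [  0.        ,   0.        ,   1.        ]]), 'k1': 0.02857476664297551, 'R': array([[-0.10442104, -0.99452592,  0.00380082],
       [-0.97385653,  0.10147411, -0.20323991],
       [ 0.20174167, -0.02492398, -0.97912159]]), 't': array([0.03919253, 0.60233284, 1.07171692])}
```

View pics/scene0.png

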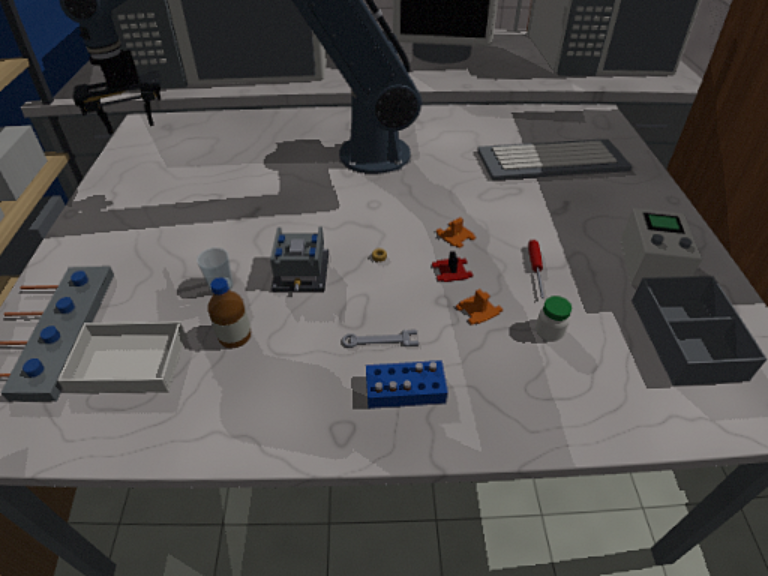

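View pics/top0.png

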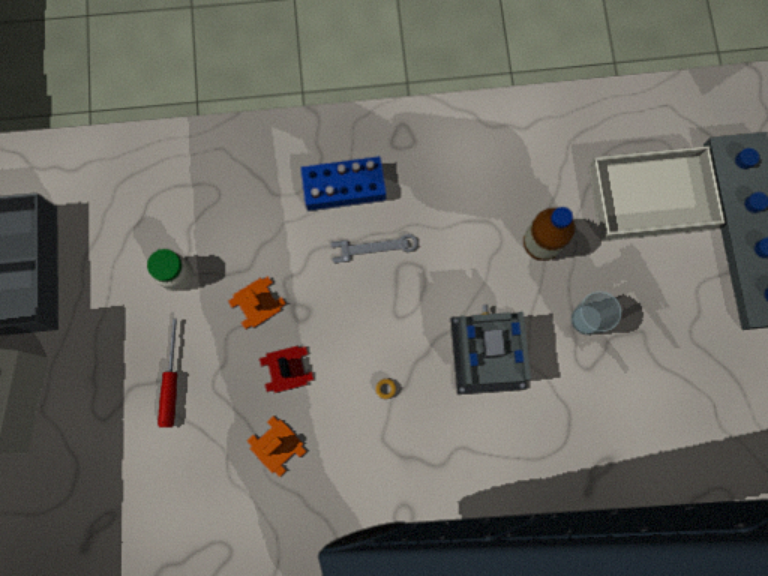

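Three keeper shapes appear in the top view (768x576): orange at (257,302), red with a black fin at (288,368), and orange at (278,445). The red one fits the description. The block is at (490,350). I'll confirm with enlarged crops.

```bash
cat > h.py <<'E'
import numpy as np,cv2
def load(f): return np.load(f)
def unproj(z,u,v,depth=None,zw=None):
    """pixels (native) -> world; by depth, or on plane z=zw"""
    K,k1,R,t=z['K'],float(z['k1']),z['R'],z['t']
    p=cv2.undistortPoints(np.array([[[u,v]]],float),K,np.array([k1,0,0,0]))[0,0]
    r=np.array([p[0],p[1],1.]); C=-R.T@t; w=R.T@r
    s=depth if depth is not None else (zw-C[2])/w[2]
    return C+s*w
def cloud(z):
    K,k1,R,t=z['K'],float(z['k1']),z['R'],z['t']
    v,u=np.mgrid[0:384,0:512]
    p=cv2.undistortPoints(np.stack([u.ravel(),v.ravel()],1).astype(float)[:,None],K,np.array([k1,0,0,0]))[:,0]
    d=z['d'].ravel()[:,None].astype(float)
    return ((np.c_[p,np.ones(len(p))]*d-t)@R).reshape(384,512,3)
def proj(z,X):
    return cv2.projectPoints(np.array(X,float).reshape(-1,3),cv2.Rodrigues(z['R'])[0],z['t'],z['K'],np.array([float(z['k1']),0,0,0]))[0][:,0]
E
python3 - <<'E'
from h import *
z=load('top0.npz');im=z['im'][:,:,::-1]
a=cv2.resize(im[180:325,140:260],None,fx=3.3,fy=3.3,interpolation=2)
b=cv2.resize(im[195:275,290:360],None,fx=5,fy=5,interpolation=2)
h=max(a.shape[0],b.shape[0]);o=np.zeros((h,a.shape[1]+b.shape[1],3),np.uint8);o[:a.shape[0],:a.shape[1]]=a;o[:b.shape[0],a.shape[1]:]=b
cv2.imwrite('pics/crop.png',o)
P=cloud(z)
print(unproj(z,192,245,zw=0),P[245,192],P[228,330],P[240,320])
hsv=cv2.cvtColor(z['im'],cv2.COLOR_RGB2HSV)
m=(((hsv[...,0]<5)|(hsv[...,0]>174))&(hsv[...,1]>150)&(hsv[...,2]>50)); m[:, :165]=0;m[:,220:]=0
print(m.sum())
pts=P[m];print(pts.mean(0),np.percentile(pts[:,2],[5,50,95]))
v,u=np.nonzero(m);q=np.array([unproj(z,a,b,zw=.006)[:2] for a,b in zip(u,v)])
print(cv2.minAreaRect((q*1000).astype(np.float32)),q.mean(0))
E
```

```text
[0.50624323 0.1589538  0.        ] [0.50481386 0.15727917 0.01270853] [ 0.50287428 -0.17943162  0.08432375] [ 0.47892328 -0.15490071  0.06561534]
507
[0.50255631 0.16345724 0.01407336] [0.00264834 0.00649279 0.01068248]
((504.33441162109375, 161.8587188720703), (66.71522521972656, 79.41910552978516), 8.22092342376709) [0.50340649 0.16463991]
```

View pics/crop.png

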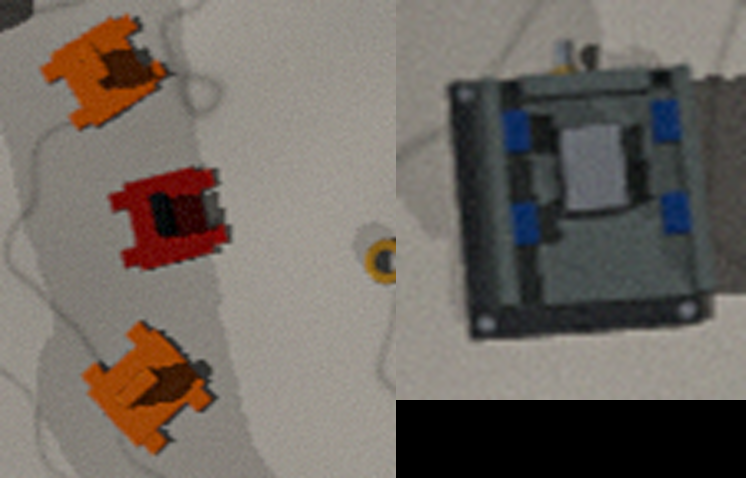

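```bash
cat > fit.py <<'E'
from h import *
from scipy.optimize import least_squares
def blue(z,roi):
    hsv=cv2.cvtColor(z['im'],cv2.COLOR_RGB2HSV)
    m=((hsv[...,0]>104)&(hsv[...,0]<125)&(hsv[...,1]>130)&(hsv[...,2]>35)).astype(np.uint8)
    k=np.zeros_like(m);k[roi[1]:roi[3],roi[0]:roi[2]]=1;m*=k
    n,l,s,c=cv2.connectedComponentsWithStats(m)
    return [(c[i],s[i,4]) for i in range(1,n) if s[i,4]>6],m
def lipc(z,p):
    x,y,a,h=p; out=[]
    for cx in(-24.5,19.5):
        for sy in(1,-1):
            b=np.array([[X,sy*Y,Z] for X in(cx-9.5,cx+9.5) for Y in(30,42) for Z in(h*1000+11,h*1000+18)])/1000
            R=np.array([[np.cos(a),-np.sin(a),0],[np.sin(a),np.cos(a),0],[0,0,1]])
            q=proj(z,b@R.T+[x,y,0]).astype(np.float32)
            hull=cv2.convexHull(q);M=cv2.moments(hull);out.append([M['m10']/M['m00'],M['m01']/M['m00']])
    return np.array(out)
E
python3 - <<'E'
from fit import *
rois={'top':(290,195,365,275),'scene':(170,145,225,200)}
obs={}
for n in rois:
    z=load(n+'0.npz');b,m=blue(z,rois[n]);print(n,[(c.round(1),a) for c,a in b]);obs[n]=(z,b)
    im=z['im'][:,:,::-1];r=rois[n];cv2.imwrite(f'pics/{n}c.png',cv2.resize(np.hstack([im[r[1]:r[3],r[0]:r[2]],np.repeat(m[r[1]:r[3],r[0]:r[2],None]*255,3,2)]),None,fx=5,fy=5))
P=cloud(obs['top'][0])
print((P[218:245:3,318:342:3,2]*1000).astype(int))
for hh in (None,):
  z,b=obs['top']; C=np.array([c for c,a in sorted(b,key=lambda t:-t[1])[:4]])
  def res(p,z=z,C=C):
    L=lipc(z,p); D=L[:,None]-C[None]; j=np.argmin((D**2).sum(2),1); return D[np.arange(4),j].ravel()
  s=least_squares(res,[.5,-.18,0.03,.07]);print(s.x,s.fun.round(2))
E
```

```text
top [(array([343.3, 218.7]), np.int32(44)), (array([313.8, 220.7]), np.int32(43)), (array([345.4, 237.2]), np.int32(43)), (array([315.5, 239.1]), np.int32(43))]
scene [(array([187.4, 158.4]), np.int32(15)), (array([209.1, 158.1]), np.int32(14)), (array([207.8, 167.3]), np.int32(18)), (array([185.4, 167.6]), np.int32(17))]
[[68 66 69 69 67 65 70 66]
 [70 68 83 87 87 85 66 68]
 [67 64 82 84 88 83 68 67]
 [66 66 85 88 84 86 64 66]
 [69 61 86 82 84 88 67 67]
 [66 71 80 89 84 83 89 68]
 [66 68 70 90 85 85 64 63]
 [87 68 71 68 65 65 69 68]
 [84 64 70 70 68 72 67 65]]
[ 0.50456467 -0.18011869  0.02446691  0.05643194] [ 0.58  0.99  0.48 -0.97 -0.56  1.22 -0.44 -0.58]
```

View pics/topc.png

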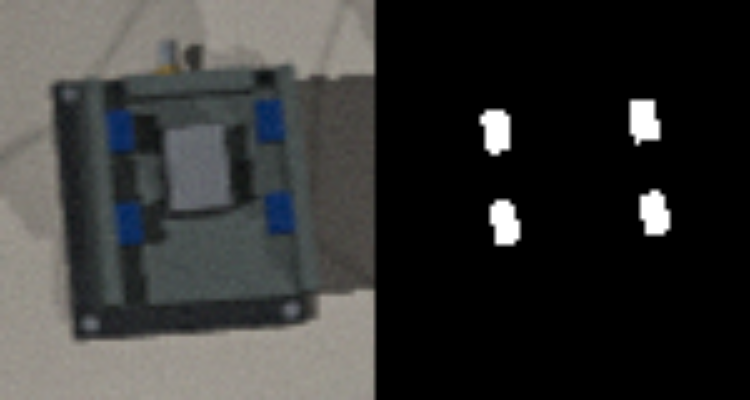

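View pics/scenec.png

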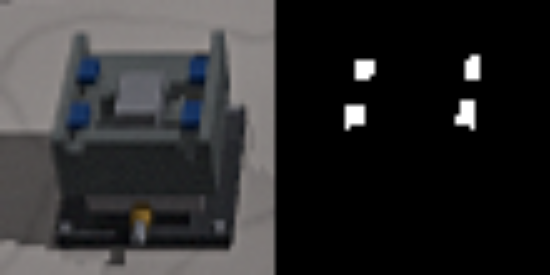

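Run:
```python
from fit import *
rois={'top':(290,195,365,275),'scene':(170,145,225,200)}
for n in rois:
  z=load(n+'0.npz');b,m=blue(z,rois[n]);C=np.array([c for c,a in b])
  for h in (None,.064,.067,.070):
    def res(p):
      q=np.r_[p[:3],h if h else p[3]]
      D=lipc(z,q)[:,None]-C[None]; j=np.argmin((D**2).sum(2),1); return D[np.arange(4),j].ravel()
    s=least_squares(res,[.5,-.18,0.03,.067],diff_step=1e-3,x_scale=[.01,.01,.05,.01]);print(n,h,s.x.round(4),s.fun.round(2))
z=load('top0.npz');P=cloud(z)
im=z['im'].astype(int)
# keeper: fin top & plate
print((P[234:256:2,176:206:3,2]*1000).astype(int))
```

```text
top None [ 0.5053 -0.1808 -0.0364  0.0532] [-0.07 -0.06 -0.02 -0.19 -0.09  0.12  0.18  0.13]
top 0.064 [ 0.5041 -0.179  -0.0363  0.067 ] [-0.21  0.04  0.14 -0.12 -0.25  0.05  0.32  0.03]
top 0.067 [ 0.5037 -0.1785 -0.0363  0.067 ] [-0.25  0.06  0.18 -0.1  -0.29  0.02  0.36  0.  ]
top 0.07 [ 0.5034 -0.178  -0.0363  0.067 ] [-0.28  0.09  0.23 -0.07 -0.34 -0.    0.39 -0.03]
scene None [ 0.4959 -0.1778 -0.0278  0.0637] [ 0.05  0.2  -0.15  0.12  0.08 -0.08  0.01 -0.23]
scene 0.064 [ 0.4963 -0.1777 -0.0279  0.067 ] [ 0.06  0.2  -0.15  0.12  0.09 -0.08  0.   -0.23]
scene 0.067 [ 0.4998 -0.1771 -0.0282  0.067 ] [ 0.11  0.18 -0.19  0.1   0.13 -0.06 -0.05 -0.22]
scene 0.07 [ 0.5033 -0.1764 -0.0285  0.067 ] [ 0.16  0.16 -0.23  0.08  0.17 -0.05 -0.1  -0.2 ]
[[   0    0    7    5    9    8    4    8    7    7]
 [   0    7    4    8    2    1    7    7    8    6]
 [   9    4    6    6   45   13    3    8    1    0]
 [   5    5    6   46   45    6    6    7    6    0]
 [   7    7    6   43   42   17    5   10    8   -2]
 [   1    7    8    6   49   27    4    6    6    1]
 [   1 1171    9    5   47   37    8    5    4    0]
 [   2    5    8    2   48   46    6    8    5    2]
 [  -3    7    5    2   49   41    8    6    6    9]
 [   2    3    4    8    7    3    9    8    7    4]
 [  -2   -1    5    7    7    7    9    4    7    7]]
```

>>> step_arm:
  steps:
    - [-1,0,0,0,0,0,0.92]
    - [-1,0,0,0,0,0,0.92]
    - [-1,0,0,0,0,0,0.92]
    - [-1,-0.985,-0.6,0,0,0,0]
    - [-1,-0.985,-0.6,0,0,0,0]
    - [-1,-0.985,-0.6,0,0,0,0]
    - [-1,-0.985,-0.6,0,0,0,0]
    - [-1,-0.985,-0.6,0,0,0,0]
    - [-1,-0.985,-0.6,0,0,0,0]
    - [-1,-0.985,-0.6,0,0,0,0]

```text
time: 1.1
position: [0.3253, -0.4177, 0.4044]
tool_rot: [-0.694, 0.72, 0.0, 0.0]
ft_force: [-0.1, -0.4, -0.4]
grip_width: 0.087
```

>>> step_arm:
  steps:
    - [-1,-0.985,-0.6,0,0,0,0]
    - [-1,-0.985,-0.6,0,0,0,0]
    - [-1,-0.985,-0.6,0,0,0,0]
    - [-1,-0.985,-0.6,0,0,0,0]
    - [-1,-0.985,-0.6,0,0,0,0]
    - [-1,-0.985,-0.6,0,0,0,0]
    - [-1,-0.985,-0.6,0,0,0,0]
    - [-1,-0.985,-0.6,0,0,0,0]
    - [-1,-0.985,-0.6,0,0,0,0]
    - [-1,-0.985,-0.6,0,0,0,0]

```text
time: 2.1
position: [0.4842, -0.1772, 0.4044]
tool_rot: [-0.694, 0.72, 0.0, -0.0]
ft_force: [0.5, 0.0, 0.1]
grip_width: 0.087
```

Run:
```python
from rig import status, eyes
import cv2,numpy as np
o=status.get_obs();print(o['time'],o['position'],o['tool_rot'],o['q'],o['ft_force'])
info=eyes.camera_info("wrist")
im,d=eyes.camera("wrist"); np.savez("w1.npz",im=im,d=d,**info); cv2.imwrite("pics/w1.png",cv2.resize(im[:,:,::-1],None,fx=1.5,fy=1.5))
print(info, np.abs(o['joint_velocities']).max())
```

```text
2.1 [ 0.48415986 -0.17716449  0.40443434] [-6.94044440e-01  7.19932041e-01  3.98102756e-04 -1.12634779e-04] [-5.67780283e-01  3.81444032e-01  1.70441092e+00 -3.78132387e-05
  1.05656451e+00  1.03964730e+00] [0.49554145 0.02826119 0.06645708]
{'K': array([[275.17841121,   0.        , 258.10475558],
       [  0.        , 275.17841121, 193.43980851],
       [  0.        ,   0.        ,   1.        ]]), 'k1': -0.0036467133125348775, 'R': array([[-0.03520251, -0.99937934, -0.00130804],
       [-0.96669983,  0.03371936,  0.25368178],
       [-0.25348023,  0.01019471, -0.96728685]]), 't': array([-0.15903854,  0.44318508,  0.51166996])} 0.5741475412270778
```

View pics/w1.png

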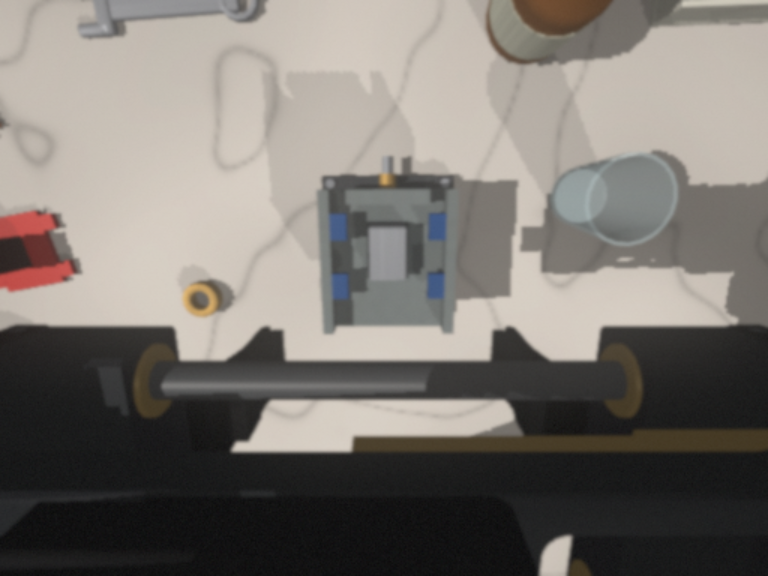

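The wrist view shows the block's head at about (388,255), with the end stop on the +x (upper) side and the lips at (338,228), (437,226), (340,286) and (436,286). The red keeper is at the left edge. I'll fit the block pose from this view.

```bash
cat >> fit.py <<'E'
def fitblock(z,roi,h=.067):
  b,m=blue(z,roi);C=np.array([c for c,a in sorted(b,key=lambda t:-t[1])[:4]])
  def res(p,h):
      q=np.r_[p[:3],h if h else p[3]]
      D=lipc(z,q)[:,None]-C[None]; j=np.argmin((D**2).sum(2),1); return D[np.arange(4),j].ravel()
  for hh in (None,h-.003,h,h+.003):
    s=least_squares(res,[.5,-.18,0.0,.067],diff_step=1e-3,x_scale=[.01,.01,.05,.01],args=(hh,));print(hh,s.x.round(4),s.fun.round(2))
E
python3 - <<'E'
from rig import status, eyes
from fit import *
o=status.get_obs();print(o['time'],o['position'],o['tool_rot'],np.abs(o['joint_velocities']).max())
info=eyes.camera_info("wrist")
im,d=eyes.camera("wrist"); np.savez("w2.npz",im=im,d=d,**info)
z=load('w2.npz')
for n in('w1','w2'): fitblock(load(n+'.npz'),(210,115,310,225))
P=cloud(z);print((P[140:220:4,225:300:5,2]*1000).astype(int))
E
```

```text
2.15 [ 0.48557673 -0.17433103  0.40451967] [-6.94729482e-01  7.19268996e-01  6.98546086e-04  1.60328146e-03] 0.10297565197340035Traceback (most recent call last):
  File "<stdin>", line 7, in <module>
  File "fit.py", line 24, in fitblock
    s=least_squares(res,[.5,-.18,0.0,.067],diff_step=1e-3,x_scale=[.01,.01,.05,.01],args=(hh,));print(hh,s.x.round(4),s.fun.round(2))
    return func(*args, **kwargs)
    vector_fun = VectorFunction(
        fun_wrapped,
    ...<6 lines>...
        workers=workers
    )
    self._update_fun()
    ~~~~~~~~~~~~~~~~^^
    self.f = self.fun_wrapped(xp_copy(self.x))
             ~~~~~~~~~~~~~~~~^^^^^^^^^^^^^^^^^
    return np.atleast_1d(self.fun(x))
                         ~~~~~~~~^^^
    return self.f(x, *self.args, **self.kwargs)
           ~~~~~~^^^^^^^^^^^^^^^^^^^^^^^^^^^^^^
  File "fit.py", line 22, in res
    D=lipc(z,q)[:,None]-C[None]; j=np.argmin((D**2).sum(2),1); return D[np.arange(4),j].ravel()
      ~~~~~~~~~~~~~~~~~^~~~~~~~
ValueError: operands could not be broadcast together with shapes (4,1,2) (1,0)
```

Blue is paler in this view, so I'll loosen the saturation threshold.

```bash
sed -i 's/>130)&(hsv\[...,2\]>35)/>S)\&(hsv[...,2]>35)/; s/^def blue(z,roi):/S=90\ndef blue(z,roi):/' fit.py
python3 - <<'E'
from fit import *
z=load('w2.npz');hsv=cv2.cvtColor(z['im'],cv2.COLOR_RGB2HSV)
print(hsv[152,225],hsv[150,291],hsv[191,227],hsv[180,258])
print([(c.round(1),a) for c,a in blue(z,(210,115,310,225))[0]])
for n in('w1','w2'): fitblock(load(n+'.npz'),(210,115,310,225))
P=cloud(z);print((P[140:220:5,225:300:5,2]*1000).astype(int))
cv2.imwrite('pics/w2c.png',cv2.resize(z['im'][100:235,200:320,::-1],None,fx=4.4,fy=4.4,interpolation=2))
E
```

```text
[109 117 135] [109 127 129] [110 118 134] [110   5 153]
[(array([228.8, 153.1]), np.int32(179)), (array([294.7, 152.4]), np.int32(166)), (array([229.9, 192.2]), np.int32(161)), (array([293.5, 191.5]), np.int32(158))]
None [ 0.5017 -0.1771 -0.0307  0.0657] [-0.01 -0.19 -0.13  0.12 -0.03  0.25  0.16 -0.19]
0.064 [ 0.5014 -0.1771 -0.0307  0.067 ] [ 0.17 -0.3  -0.31  0.    0.16  0.35 -0.03 -0.09]
0.067 [ 0.5019 -0.1771 -0.0307  0.067 ] [-0.14 -0.09  0.01  0.21 -0.18  0.18  0.31 -0.27]
0.07 [ 0.5024 -0.1772 -0.0307  0.067 ] [-0.46  0.12  0.32  0.42 -0.52 -0.    0.65 -0.45]
None [ 0.5017 -0.1771 -0.0245  0.0656] [ 0.09 -0.14  0.15  0.03 -0.16 -0.   -0.08  0.11]
0.064 [ 0.5014 -0.1771 -0.0245  0.067 ] [ 0.25 -0.25 -0.01 -0.08  0.02  0.09 -0.25  0.21]
0.067 [ 0.5019 -0.1771 -0.0244  0.067 ] [-0.06 -0.04  0.3   0.13 -0.32 -0.09  0.08  0.03]
0.07 [ 0.5025 -0.177  -0.0245  0.067 ] [-0.37  0.17  0.61  0.34 -0.66 -0.26  0.42 -0.15]
[[ 65  66  66  64  65  65  66  65  64  66  64  65  67  66  63]
 [ 82  84  65  64  65  67  65  64  65  66  65  66  65  82  83]
 [ 85  84  65  66  66  10  10  10  10   8  45  65  64  83  84]
 [ 83  82  64  66  66  83  83  84  82  84  47  66  65  83  83]
 [ 84  83  77  65  66  83  85 382  83  85  50  65  66  84  83]
 [ 71  65  66  65  64  83  82  84  83  84  50  64  65  65  66]
 [ 73  67  65  65  65  83  82  83  84  82  51  66  66  64  65]
 [ 75  65  66  66  67  82  83  83  82  85  53  65  64  64  64]
 [ 76  65  65  66  65  81  83  83  84  84  54  65  65  66  66]
 [ 82  83  83  64  66  82  84  82  83  84  58  64  65  84  84]
 [ 84  83  84  65  66  64  65  65  65  66  64  66  64  83  83]
 [ 83  84  83  66  65  66  66  64  65  65 382  65  65  83  85]
 [ 84  83  84  65  66 382  66  66  65  65  66  65  66  83  83]
 [ 84  65  66  66  65  66  65  65  66  66  65  65  66  64  65]
 [ 82  65  65  65  65  65  66  65  64  65  64  65  66  64  67]
 [ 83  66  65  66  65  66  66  64  64  65  65  65  65  66  67]]
```

View pics/w2c.png

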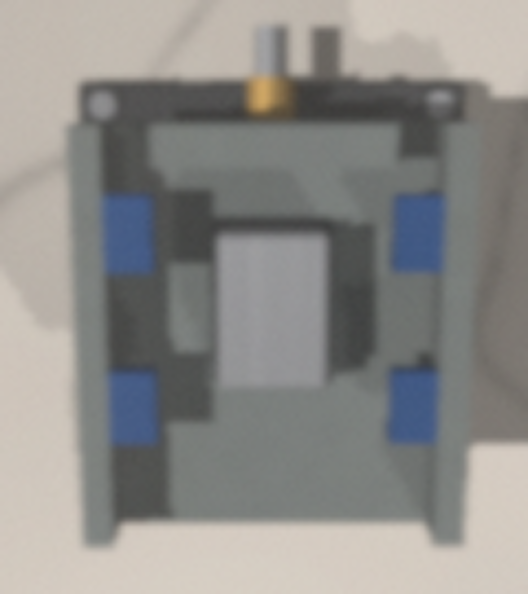

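>>> step_arm:
  steps:
    - [-1,-0.96,0.033,0.17,0,0,0]
    - [-1,-0.96,0.033,0.17,0,0,0]
    - [-1,-0.96,0.033,0.17,0,0,0]
    - [-1,-0.96,0.033,0.17,0,0,0]
    - [-1,-0.96,0.033,0.17,0,0,0]
    - [-1,-0.96,0.033,0.17,0,0,0]
    - [-1,-0.96,0.033,0.17,0,0,0]
    - [-1,-0.96,0.033,0.17,0,0,0]
    - [-1,-0.96,0.033,0.17,0,0,0]
    - [-1,-0.96,0.033,0.17,0,0,0]

```text
time: 3.2
position: [0.4841, 0.062, 0.3619]
tool_rot: [-0.694, 0.72, 0.0, -0.0]
ft_force: [0.7, -0.5, 0.8]
grip_width: 0.0867
```

>>> step_arm:
  steps:
    - [-1,-0.96,0.033,0.17,0,0,0]
    - [-1,-0.96,0.033,0.17,0,0,0]
    - [-1,-0.96,0.033,0.17,0,0,0]
    - [-1,-0.96,0.033,0.17,0,0,0]
    - [-1,0,0,0,0,0,-0.64]
    - [-1,0,0,0,0,0,-0.64]
    - [-1,0,0,0.3,0,0,0]
    - [-1,0,0,0.3,0,0,0]
    - [-1,0,0,0,0,0,0]
    - [-1,0,0,0,0,0,0]

```text
time: 4.2
position: [0.4845, 0.1575, 0.3297]
tool_rot: [0.755, -0.656, -0.0, 0.0]
ft_force: [-0.8, -0.1, -0.5]
grip_width: 0.0866
```

Run:
```python
from rig import status, eyes
from h import *
o=status.get_obs();print(o['time'],o['position'],o['tool_rot'],np.abs(o['joint_velocities']).max())
info=eyes.camera_info("wrist")
im,d=eyes.camera("wrist"); np.savez("w3.npz",im=im,d=d,**info); cv2.imwrite("pics/w3.png",cv2.resize(im[:,:,::-1],None,fx=1.5,fy=1.5))
z=load('w3.npz');P=cloud(z)
hsv=cv2.cvtColor(z['im'],cv2.COLOR_RGB2HSV)
m=(((hsv[...,0]<5)|(hsv[...,0]>172))&(hsv[...,1]>110)&(hsv[...,2]>40))&(np.abs(P[...,0]-.5)<.06)&(np.abs(P[...,1]-.16)<.06)
v,u=np.nonzero(m);q=np.array([unproj(z,a,b,zw=.006)[:2] for a,b in zip(u,v)])
print(m.sum(),cv2.minAreaRect((q*1000).astype(np.float32)),q.mean(0))
f=(P[...,2]>.040)&(P[...,2]<.055)&(np.abs(P[...,0]-.5)<.05)&(np.abs(P[...,1]-.16)<.04)
v,u=np.nonzero(f);q=np.array([unproj(z,a,b,zw=.046)[:2] for a,b in zip(u,v)])
print(f.sum(),cv2.minAreaRect((q*1000).astype(np.float32)),q.mean(0))
```

```text
4.2 [0.48445034 0.15750839 0.32973296] [ 7.55107799e-01 -6.55600355e-01 -4.04287372e-04  4.71036856e-04] 0.00928496743597429
3009 ((491.3335266113281, 248.53359985351562), (64.57946014404297, 250.9498748779297), 8.162086486816406) [0.50511784 0.16358044]
375 ((503.80084228515625, 163.06875610351562), (29.360843658447266, 11.534051895141602), 8.351618766784668) [0.50395474 0.16282858]
```

View pics/w3.png

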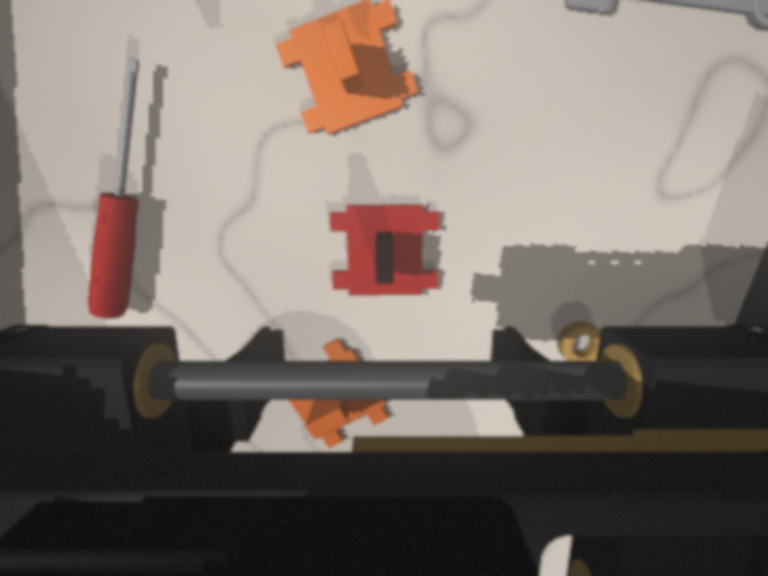

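The keeper is at (388,248) in the 1.5x picture, with the orange ones at (345,65) and (340,395). The fin's black top is at world (0.5038, 0.1630), yaw 8.3°, and the tool is already aligned with it. I'll descend and grip.

>>> step_arm:
  steps:
    - [-1,-0.027,-0.2,0.67,0,0,0]
    - [-1,-0.027,-0.2,0.67,0,0,0]
    - [-1,-0.027,-0.2,0.67,0,0,0]
    - [-1,-0.027,-0.2,0.67,0,0,0]
    - [-1,0,0,0.67,0,0,0]
    - [-1,0,0,0.67,0,0,0]
    - [-1,0,0,0.67,0,0,0]
    - [-1,0,0,0.67,0,0,0]
    - [-1,0,0,0,0,0,0]
    - [0.4,0,0,0,0,0,0]
  squeeze: 55

```text
time: 5.25
position: [0.5041, 0.1633, 0.1963]
tool_rot: [0.755, -0.655, -0.0, 0.0]
ft_force: [0.7, -0.2, 0.9]
grip_width: 0.0839
```

>>> step_arm:
  steps:
    - [1,0,0,0,0,0,0]
    - [1,0,0,0,0,0,0]
    - [1,0,0,0,0,0,0]
    - [1,0,0,0,0,0,0]
    - [1,0,0,0,0,0,0]
    - [1,0,0,0,0,0,0]
    - [1,0,0,0,0,0,0]
    - [1,0,0,0,0,0,0]
    - [1,0,0,0,0,0,0]
    - [1,0,0,0,0,0,0]

```text
time: 6.25
position: [0.5039, 0.1634, 0.1962]
tool_rot: [0.756, -0.655, -0.0, 0.0]
ft_force: [-0.3, -0.3, 0.0]
grip_width: 0.0117
```

Run:
```python
from rig import status
o=status.get_obs()
for k in('time','position','tool_rot','ft_force','moment','grip_width'):print(k,o[k])
```

```text
time 6.25
position [0.50391516 0.16337822 0.19622381]
tool_rot [ 7.55547929e-01 -6.55093371e-01 -1.57954877e-05  3.73088097e-05]
ft_force [-0.29776491 -0.31054925  0.04420213]
moment [ 0.04142714 -0.01565285  0.01225041]
grip_width 0.011658998922795543
```

>>> step_arm:
  steps:
    - [1,0,0,-0.5,0,0,0]
    - [1,0,0,-1,0,0,0]
    - [1,0,0,-1,0,0,0.61]
    - [1,0,0,-1,0,0,0.61]
    - [1,0,0,-1,0,0,0]
    - [1,0.973,0.049,-0.86,0,0,0]
    - [1,0.973,0.049,0,0,0,0]
    - [1,0.973,0.049,0,0,0,0]
    - [1,0.973,0.049,0,0,0,0]
    - [1,0.973,0.049,0,0,0,0]

```text
time: 7.25
position: [0.4939, 0.0412, 0.3311]
tool_rot: [-0.697, 0.717, -0.0, 0.0]
ft_force: [-0.7, 0.1, -1.3]
grip_width: 0.0115
```

>>> step_arm:
  steps:
    - [1,0.973,0.049,0,0,0,0]
    - [1,0.973,0.049,0,0,0,0]
    - [1,0.973,0.049,0,0,0,0]
    - [1,0.973,0.049,0,0,0,0]
    - [1,0.973,0.049,0,0,0,0]
    - [1,0.973,0.049,0,0,0,0]
    - [1,0.973,0.049,0,0,0,0]
    - [1,0.973,0.049,0,0,0,0]
    - [1,0.973,0.049,0,0,0,0]
    - [1,0,0,0,0,0,0]

```text
time: 8.25
position: [0.4773, -0.1792, 0.3311]
tool_rot: [-0.696, 0.718, -0.002, 0.0]
ft_force: [0.9, -0.8, -0.8]
grip_width: 0.0119
```

Run:
```python
from rig import status, eyes
from fit import *
o=status.get_obs()
for k in('time','position','tool_rot','ft_force','moment','grip_width'):print(k,o[k])
info=eyes.camera_info("wrist")
im,d=eyes.camera("wrist"); np.savez("w4.npz",im=im,d=d,**info); cv2.imwrite("pics/w4.png",cv2.resize(im[:,:,::-1],None,fx=1.5,fy=1.5))
```

```text
time 8.25
position [ 0.47733994 -0.17917258  0.33112897]
tool_rot [-6.95920024e-01  7.18117538e-01 -1.58784830e-03  2.72923010e-05]
ft_force [ 0.87653595 -0.82713956 -0.78931499]
moment [ 0.01507062 -0.01143382  0.00151142]
grip_width 0.011939841007040328
```

View pics/w4.png

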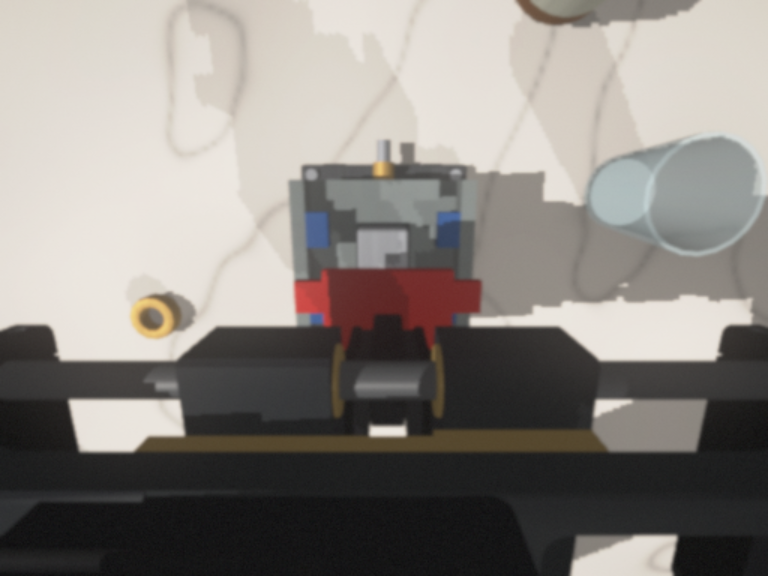

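```bash
cat > ov.py <<'E'
from rig import status, eyes
from fit import *
import sys
def run(n,bp=(.5018,-.1771,-.028,.0655),lift0=.1962):
    o=status.get_obs(); info=eyes.camera_info("wrist")
    for k in('time','position','tool_rot','ft_force','moment'):print(k,o[k].round(4) if k!='time' else o[k])
    im,d=eyes.camera("wrist"); np.savez(n+".npz",im=im,d=d,**info); z=load(n+'.npz')
    from scipy.spatial.transform import Rotation as Ro
    T=Ro.from_quat(o['tool_rot']).as_matrix()
    # keeper: y = -tool x, x = -tool y, z=-tool z
    Rk=np.c_[-T[:,1],-T[:,0],-T[:,2]]; pk=o['position']+T[:,2]*lift0
    x,y,a,h=bp; Rb=np.array([[np.cos(a),-np.sin(a),0],[np.sin(a),np.cos(a),0],[0,0,1]])
    e=Rb.T@(pk-[x,y,0]); print('keeper in block mm',(e*1000).round(1),'yaw',np.degrees(np.arctan2(Rk[1,0],Rk[0,0])-a).round(2))
    I=cv2.resize(im[:,:,::-1],None,fx=3,fy=3,interpolation=2)
    def poly(X,c): cv2.polylines(I,[((proj(z,X)+.5)*3-.5).astype(int).reshape(-1,1,2)],True,c,1)
    for cx in(-24.5,19.5):
        for s in(1,-1):
            poly((np.array([[cx-9.5,s*30,18],[cx+9.5,s*30,18],[cx+9.5,s*42,18],[cx-9.5,s*42,18]])/1000+[0,0,h])@Rb.T+[x,y,0],(0,255,255))
    poly((np.array([[-20,-14,18],[20,-14,18],[20,14,18],[-20,14,18]])/1000+[0,0,h])@Rb.T+[x,y,0],(0,255,255))
    for zz in(6,):
        k=[[34,28],[29,28],[29,40],[15,40],[15,28],[-15,28],[-15,40],[-29,40],[-29,28],[-34,28]]
        k=np.array([[p,q,zz] for p,q in k]+[[p,-q,zz] for p,q in k[::-1]])/1000
        poly(k@Rk.T+pk,(0,255,0))
    c=I[250:700,500:1030];cv2.imwrite('pics/'+n+'.png',c)
    return z
if __name__=='__main__': run(sys.argv[1])
E
python3 ov.py w5
```

```text
time 8.3
position [ 0.477  -0.1777  0.3309]
tool_rot [-6.961e-01  7.179e-01 -4.000e-04  2.000e-04]
ft_force [ 0.0865  0.8162 -0.5391]
moment [ 0.0799 -0.0103 -0.0157]
keeper in block mm [-24.6  -1.3 134.7] yaw -0.16
```

View pics/w5.png

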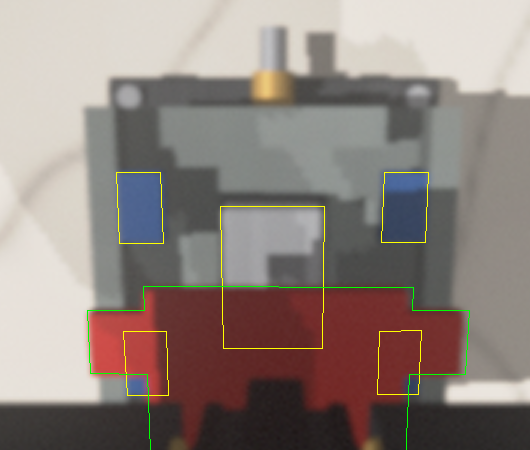

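The overlay outlines match the picture, so the block and keeper poses agree. I'll descend to about 10 mm above the plunger.

>>> step_arm:
  steps:
    - [1,0,0,0.4,0,0,0]
    - [1,0,0,0.4,0,0,0]
    - [1,0,0,0.4,0,0,0]
    - [1,0,0,0.4,0,0,0]
    - [1,0,0,0,0,0,0]
    - [1,0,0,0,0,0,0]
    - [1,0,0,0,0,0,0]
    - [1,0,0,0,0,0,0]
    - [1,0,0,0,0,0,0]
    - [1,0,0,0,0,0,0]

```text
time: 9.35
position: [0.4772, -0.1766, 0.2905]
tool_rot: [-0.697, 0.717, -0.0, 0.0]
ft_force: [0.1, -0.1, -0.9]
grip_width: 0.0117
```

```bash
python3 ov.py w6
```

```text
time 9.35
position [ 0.4772 -0.1766  0.2905]
tool_rot [-6.97e-01  7.17e-01 -3.00e-04  1.00e-04]
ft_force [ 0.0635 -0.1436 -0.9205]
moment [ 0.0054 -0.0379 -0.0212]
keeper in block mm [-24.5  -0.2  94.3] yaw -0.02
```

View pics/w6.png

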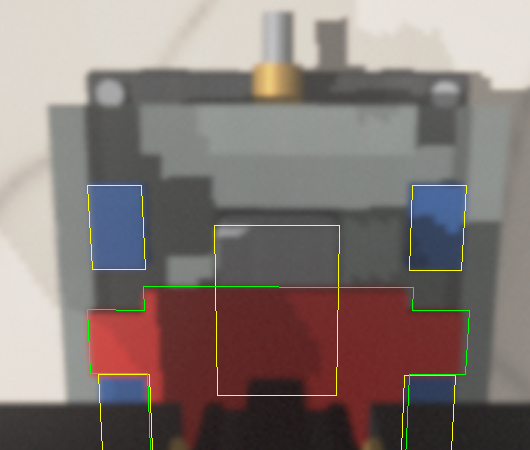

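>>> step_arm:
  steps:
    - [1,0,0,0.12,0,0,0]
    - [1,0,0,0.12,0,0,0]
    - [1,0,0,0.1,0,0,0]
    - [1,0,0,0.08,0,0,0]
    - [1,0,0,0.06,0,0,0]
    - [1,0,0,0.04,0,0,0]
    - [1,0,0,0.02,0,0,0]
    - [1,0,0,0,0,0,0]
    - [1,0,0,0,0,0,0]
    - [1,0,0,0,0,0,0]

```text
time: 10.4
position: [0.4771, -0.1765, 0.2768]
tool_rot: [-0.697, 0.717, 0.0, -0.0]
ft_force: [-1.6, 0.6, 4.7]
grip_width: 0.0114
```

```bash
python3 ov.py w7
```

```text
time 10.4
position [ 0.4771 -0.1765  0.2768]
tool_rot [-6.971e-01  7.170e-01  1.000e-04 -0.000e+00]
ft_force [-1.5515  0.6415  4.6595]
moment [ 0.0786  0.2498 -0.0114]
keeper in block mm [-24.7  -0.1  80.6] yaw -0.01
```

>>> step_arm:
  steps:
    - [1,0,0,0.05,0,0,0]
    - [1,0,0,0.05,0,0,0]
    - [1,0,0,0.05,0,0,0]
    - [1,0,0,0.05,0,0,0]
    - [1,0,0,0.05,0,0,0]
    - [1,0,0,0.03,0,0,0]
    - [1,0,0,0,0,0,0]
    - [1,0,0,0,0,0,0]
    - [1,0,0,0,0,0,0]
    - [1,0,0,0,0,0,0]

```text
time: 11.45
position: [0.4772, -0.1765, 0.2701]
tool_rot: [-0.697, 0.717, -0.0, 0.0]
ft_force: [-2.5, 1.1, 7.7]
grip_width: 0.0114
```

```bash
python3 ov.py w8
```

```text
time 11.45
position [ 0.4772 -0.1765  0.2701]
tool_rot [-6.971e-01  7.170e-01 -1.000e-04  0.000e+00]
ft_force [-2.5334  1.0959  7.6709]
moment [0.1665 0.3749 0.    ]
keeper in block mm [-24.6  -0.2  73.9] yaw -0.01
```

View pics/w8.png

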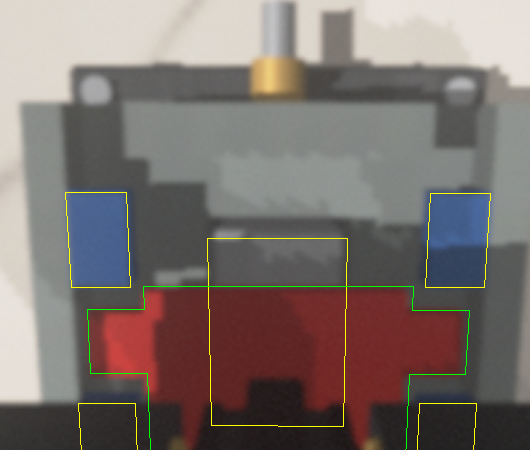

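>>> step_arm:
  steps:
    - [1,0,0,0.04,0,0,0]
    - [1,0,0,0.04,0,0,0]
    - [1,0,0,0.04,0,0,0]
    - [1,0,0,0.02,0,0,0]
    - [1,0,0,0.02,0,0,0]
    - [1,0,0,0,0,0,0]
    - [1,0,0,0,0,0,0]
    - [1,0,0,0,0,0,0]
    - [1,0,0,0,0,0,0]
    - [1,0,0,0,0,0,0]

```text
time: 12.5
position: [0.4771, -0.1765, 0.2663]
tool_rot: [-0.697, 0.717, -0.0, 0.0]
ft_force: [-2.8, 0.7, 8.7]
grip_width: 0.0116
```

```bash
python3 ov.py w9
```

```text
time 12.5
position [ 0.4771 -0.1765  0.2663]
tool_rot [-6.971e-01  7.170e-01 -1.000e-04  0.000e+00]
ft_force [-2.8447  0.7158  8.745 ]
moment [0.2283 0.407  0.0417]
keeper in block mm [-24.6  -0.1  70.1] yaw -0.0
```

>>> step_arm:
  steps:
    - [1,0,0,0.02,0,0,0]
    - [1,0,0,0.02,0,0,0]
    - [1,0,0,0.02,0,0,0]
    - [1,0,0,0,0,0,0]
    - [1,0,0,0,0,0,0]
    - [1,0,0,0,0,0,0]
    - [1,0,0,0,0,0,0]
    - [1,0,0,0,0,0,0]
    - [1,0,0,0,0,0,0]
    - [1,0,0,0,0,0,0]

```text
time: 13.55
position: [0.4771, -0.1765, 0.2649]
tool_rot: [-0.697, 0.717, -0.0, 0.0]
ft_force: [-2.4, 0.2, 9.9]
grip_width: 0.0117
```

```bash
python3 ov.py w10
```

```text
time 13.55
position [ 0.4771 -0.1765  0.2649]
tool_rot [-6.971e-01  7.170e-01 -1.000e-04  0.000e+00]
ft_force [-2.4382  0.239   9.8604]
moment [0.1388 0.4076 0.0068]
keeper in block mm [-24.6  -0.1  68.7] yaw -0.01
```

View pics/w10.png

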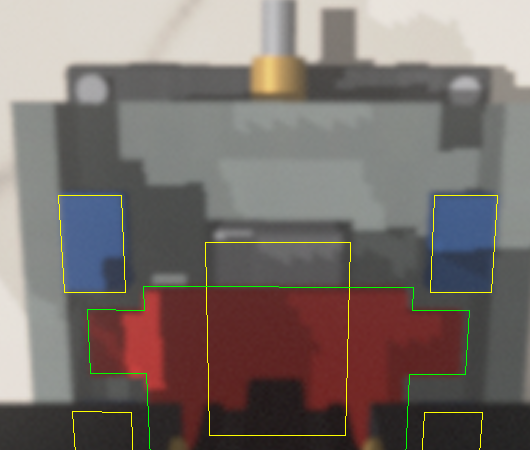

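>>> step_arm:
  steps:
    - [1,0,0,0.02,0,0,0]
    - [1,0,0,0,0,0,0]
    - [1,0,0,0.02,0,0,0]
    - [1,0,0,0,0,0,0]
    - [1,0,0,0,0,0,0]
    - [1,0,0,0,0,0,0]
    - [1,0,0,0,0,0,0]
    - [1,0,0,0,0,0,0]
    - [1,0,0,0,0,0,0]
    - [1,0,0,0,0,0,0]

```text
time: 14.6
position: [0.4771, -0.1765, 0.264]
tool_rot: [-0.697, 0.717, -0.0, 0.0]
ft_force: [-2.9, 1.1, 9.9]
grip_width: 0.0114
```

```bash
python3 ov.py w11
```

```text
time 14.6
position [ 0.4771 -0.1765  0.264 ]
tool_rot [-6.971e-01  7.170e-01 -2.000e-04  0.000e+00]
ft_force [-2.9177  1.065   9.9385]
moment [ 0.2137  0.423  -0.0054]
keeper in block mm [-24.6  -0.1  67.8] yaw -0.01
```

>>> step_arm:
  steps:
    - [1,0,0,0.02,0,0,0]
    - [1,0,0,0,0,0,0]
    - [1,0,0,0.02,0,0,0]
    - [1,0,0,0,0,0,0]
    - [1,0,0,0,0,0,0]
    - [1,0,0,0,0,0,0]
    - [1,0,0,0,0,0,0]
    - [1,0,0,0,0,0,0]
    - [1,0,0,0,0,0,0]
    - [1,0,0,0,0,0,0]

```text
time: 15.65
position: [0.4771, -0.1764, 0.2639]
tool_rot: [-0.697, 0.717, -0.0, 0.0]
ft_force: [-3.8, 1.3, 18.3]
grip_width: 0.0112
```

The deck is felt at underside z≈0.0677 (force stepped to 18 N with no further travel). I'll back off about 1.25 mm, staying under the teeth, and slide.

>>> step_arm:
  steps:
    - [1,0,0,-0.05,0,0,0]
    - [1,0,0,0,0,0,0]
    - [1,0,-0.04,0,0,0,0]
    - [1,0,-0.06,0,0,0,0]
    - [1,0,-0.08,0,0,0,0]
    - [1,0,-0.08,0,0,0,0]
    - [1,0,-0.04,0,0,0,0]
    - [1,0,-0.02,0,0,0,0]
    - [1,0,0,0,0,0,0]
    - [1,0,0,0,0,0,0]

```text
time: 16.65
position: [0.4851, -0.1769, 0.2642]
tool_rot: [-0.697, 0.717, -0.0, -0.0]
ft_force: [-3.9, -0.4, 9.9]
grip_width: 0.0114
```

```bash
python3 ov.py w12
```

```text
time 16.65
position [ 0.4851 -0.1769  0.2642]
tool_rot [-6.972e-01  7.169e-01 -2.000e-04 -2.000e-04]
ft_force [-3.9109 -0.3908  9.8655]
moment [ 0.0611  0.5388 -0.0048]
keeper in block mm [-16.7  -0.3  68. ] yaw 0.01
```

View pics/w12.png

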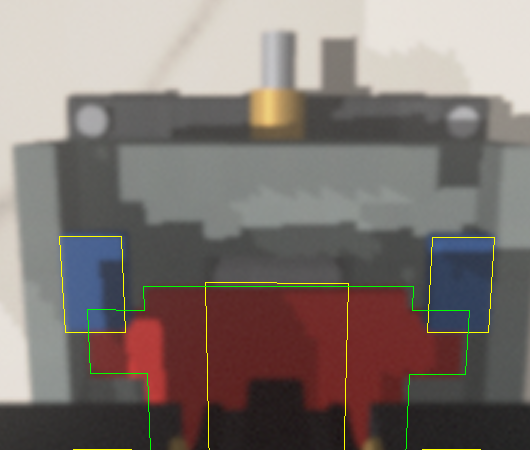

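>>> step_arm:
  steps:
    - [1,0,-0.06,0,0,0,0]
    - [1,0,-0.08,0,0,0,0]
    - [1,0,-0.1,0,0,0,0]
    - [1,0,-0.1,0,0,0,0]
    - [1,0,-0.1,0,0,0,0]
    - [1,0,-0.08,0,0,0,0]
    - [1,0,-0.06,0,0,0,0]
    - [1,0,-0.04,0,0,0,0]
    - [1,0,-0.02,0,0,0,0]
    - [1,0,0,0,0,0,0]

```text
time: 17.7
position: [0.501, -0.1773, 0.2642]
tool_rot: [-0.697, 0.717, -0.0, -0.0]
ft_force: [-3.1, -0.5, 10.0]
grip_width: 0.0117
```

```bash
python3 ov.py w13
```

```text
time 17.7
position [ 0.501  -0.1773  0.2642]
tool_rot [-6.972e-01  7.169e-01 -0.000e+00 -3.000e-04]
ft_force [-3.1214 -0.4671 10.0136]
moment [ 0.0719  0.6648 -0.0085]
keeper in block mm [-0.8 -0.3 68. ] yaw 0.01
```

View pics/w13.png

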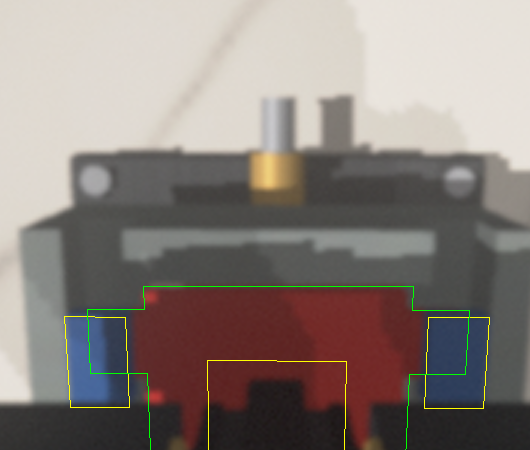

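The ears are now under the front lips, x≈-0.8 by calibration. Next I feel for the end stop.

>>> step_arm:
  steps:
    - [1,0,-0.02,0,0,0,0]
    - [1,0,-0.02,0,0,0,0]
    - [1,0,-0.02,0,0,0,0]
    - [1,0,-0.02,0,0,0,0]
    - [1,0,-0.02,0,0,0,0]
    - [1,0,0,0,0,0,0]
    - [1,0,0,0,0,0,0]
    - [1,0,0,0,0,0,0]
    - [1,0,0,0,0,0,0]
    - [1,0,0,0,0,0,0]

```text
time: 18.75
position: [0.5035, -0.1774, 0.2642]
tool_rot: [-0.697, 0.717, 0.0, -0.0]
ft_force: [-3.8, -0.2, 9.9]
grip_width: 0.0118
```

```bash
python3 ov.py w14
```

```text
time 18.75
position [ 0.5035 -0.1774  0.2642]
tool_rot [-6.972e-01  7.169e-01  0.000e+00 -3.000e-04]
ft_force [-3.7791 -0.1501  9.8985]
moment [0.0462 0.7165 0.0448]
keeper in block mm [ 1.6 -0.3 68. ] yaw 0.01
```

>>> step_arm:
  steps:
    - [1,0,-0.02,0,0,0,0]
    - [1,0,0,0,0,0,0]
    - [1,0,0,0,0,0,0]
    - [1,0,-0.02,0,0,0,0]
    - [1,0,0,0,0,0,0]
    - [1,0,0,0,0,0,0]
    - [1,0,0,0,0,0,0]
    - [1,0,0,0,0,0,0]
    - [1,0,0,0,0,0,0]
    - [1,0,0,0,0,0,0]

```text
time: 19.8
position: [0.5045, -0.1774, 0.2642]
tool_rot: [-0.697, 0.717, 0.0, -0.0]
ft_force: [-2.7, 0.4, 10.5]
grip_width: 0.0115
```

>>> step_arm:
  steps:
    - [1,0,-0.02,0,0,0,0]
    - [1,0,0,0,0,0,0]
    - [1,0,0,0,0,0,0]
    - [1,0,-0.01,0,0,0,0]
    - [1,0,0,0,0,0,0]
    - [1,0,0,0,0,0,0]
    - [1,0,0,0,0,0,0]
    - [1,0,0,0,0,0,0]
    - [1,0,0,0,0,0,0]
    - [1,0,0,0,0,0,0]

```text
time: 20.8
position: [0.505, -0.1774, 0.2642]
tool_rot: [-0.697, 0.717, 0.0, -0.0]
ft_force: [-4.5, -0.4, 10.7]
grip_width: 0.0116
```

```bash
python3 ov.py w15
```

```text
time 20.8
position [ 0.505  -0.1774  0.2642]
tool_rot [-6.972e-01  7.169e-01  3.000e-04 -5.000e-04]
ft_force [-4.5434 -0.3592 10.6791]
moment [-0.0326  0.7781 -0.0061]
keeper in block mm [ 3.  -0.3 68. ] yaw 0.01
```

View pics/w15.png

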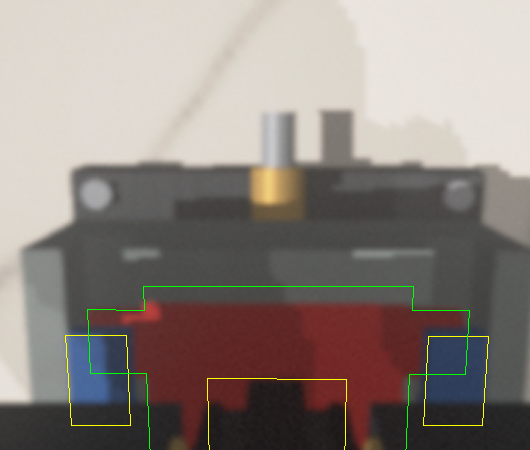

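Run:
```python
from fit import *
R=[]
for n in('w10','w12','w13','w15'):
    z=load(n+'.npz'); im=z['im'][:,:,::-1]
    bp=(.5018,-.1771,-.028,.0677);x,y,a,h=bp;Rb=np.array([[np.cos(a),-np.sin(a),0],[np.sin(a),np.cos(a),0],[0,0,1]])
    I=cv2.resize(im,None,fx=4,fy=4,interpolation=2)
    def poly(X,c): cv2.polylines(I,[((proj(z,np.array(X)/1000@Rb.T+[x,y,h])+.5)*4-.5).astype(int).reshape(-1,1,2)],True,c,1)
    for s in(1,-1): poly([[10,s*30,18],[29,s*30,18],[29,s*42,18],[10,s*42,18]],(0,255,255))
    poly([[35.5,-20,18],[35.5,20,18]],(255,0,255))
    poly([[35.5,-20,0],[35.5,20,0]],(255,255,0))
    R.append(cv2.resize(I[390:870,680:1370],(400,280)))
    print(n,z['t'])
cv2.imwrite('pics/cmp.png',np.vstack([np.hstack(R[:2]),np.hstack(R[2:])]))
```

```text
w10 [-0.16308191  0.47084447  0.37404922]
w12 [-0.16339617  0.47859701  0.37542691]
w13 [-0.16346035  0.49390039  0.3796278 ]
w15 [-0.1634407   0.49738519  0.38099739]
```

View pics/cmp.png

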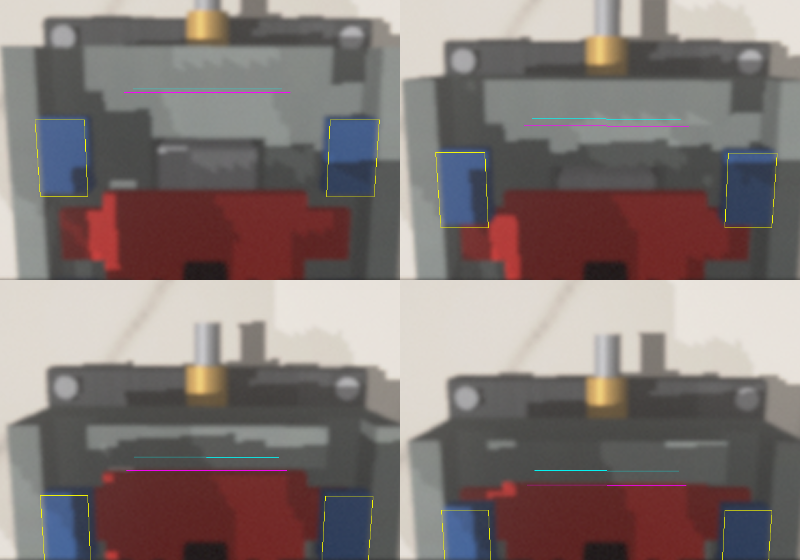

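>>> step_arm:
  steps:
    - [1,0,-0.02,0,0,0,0]
    - [1,0,0,0,0,0,0]
    - [1,0,0,0,0,0,0]
    - [1,0,-0.01,0,0,0,0]
    - [1,0,0,0,0,0,0]
    - [1,0,0,0,0,0,0]
    - [1,0,0,0,0,0,0]
    - [1,0,0,0,0,0,0]
    - [1,0,0,0,0,0,0]
    - [1,0,0,0,0,0,0]

```text
time: 21.85
position: [0.5053, -0.1774, 0.2641]
tool_rot: [-0.697, 0.717, 0.001, -0.001]
ft_force: [-6.4, -0.5, 11.0]
grip_width: 0.0116
```

Run:
```python
from rig import status
o=status.get_obs()
for k in('time','position','tool_rot','ft_force','moment'):print(k,o[k])
```

```text
time 21.85
position [ 0.50529647 -0.1774314   0.26408919]
tool_rot [-0.69726201  0.71681516  0.00092455 -0.00092719]
ft_force [-6.39060128 -0.52126371 10.99023177]
moment [-0.08233781  0.96804106 -0.04829088]
```

The stop is felt at TCP x≈0.505, which makes home x≈0.5035. I'll relieve 1.5 mm off the stop, then ease up.

>>> step_arm:
  steps:
    - [1,0,0.03,0,0,0,0]
    - [1,0,0.03,0,0,0,0]
    - [1,0,0,0,0,0,0]
    - [1,0,0,0,0,0,0]
    - [1,0,0,-0.04,0,0,0]
    - [1,0,0,-0.04,0,0,0]
    - [1,0,0,-0.04,0,0,0]
    - [1,0,0,-0.04,0,0,0]
    - [1,0,0,0,0,0,0]
    - [1,0,0,0,0,0,0]

```text
time: 22.85
position: [0.5047, -0.1774, 0.2681]
tool_rot: [-0.697, 0.717, -0.0, -0.0]
ft_force: [-3.1, -0.8, 8.4]
grip_width: 0.0117
```

```bash
python3 ov.py w16
```

```text
time 22.85
position [ 0.5047 -0.1774  0.2681]
tool_rot [-6.971e-01  7.170e-01 -3.000e-04 -0.000e+00]
ft_force [-3.0688 -0.7552  8.3529]
moment [ 0.1427  0.4759 -0.0563]
keeper in block mm [ 3.  -0.3 71.9] yaw -0.01
```

>>> step_arm:
  steps:
    - [1,0,0.02,0,0,0,0]
    - [1,0,0,-0.02,0,0,0]
    - [1,0,0,-0.02,0,0,0]
    - [1,0,0,0,0,0,0]
    - [1,0,0,0,0,0,0]
    - [1,0,0,0,0,0,0]
    - [1,0,0,0,0,0,0]
    - [1,0,0,0,0,0,0]
    - [1,0,0,0,0,0,0]
    - [1,0,0,0,0,0,0]

```text
time: 23.9
position: [0.5045, -0.1774, 0.2689]
tool_rot: [-0.697, 0.717, -0.001, 0.0]
ft_force: [-1.2, 1.9, 7.6]
grip_width: 0.012
```

```bash
python3 ov.py w17
```

```text
time 23.9
position [ 0.5045 -0.1774  0.2689]
tool_rot [-6.97e-01  7.17e-01 -6.00e-04  3.00e-04]
ft_force [-1.1788  1.8833  7.617 ]
moment [0.2056 0.2974 0.0009]
keeper in block mm [ 2.9 -0.3 72.7] yaw -0.02
```

View pics/w17.png

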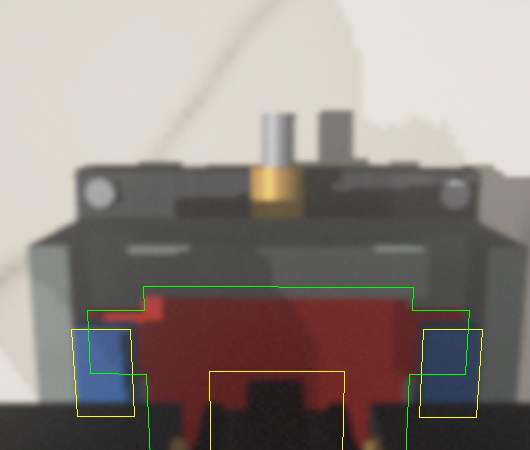

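>>> step_arm:
  steps:
    - [1,0,0.01,-0.02,0,0,0]
    - [1,0,0,-0.01,0,0,0]
    - [1,0,0,0,0,0,0]
    - [1,0,0,0,0,0,0]
    - [1,0,0,0,0,0,0]
    - [1,0,0,0,0,0,0]
    - [1,0,0,0,0,0,0]
    - [1,0,0,0,0,0,0]
    - [1,0,0,0,0,0,0]
    - [1,0,0,0,0,0,0]

```text
time: 24.95
position: [0.5044, -0.1774, 0.269]
tool_rot: [-0.697, 0.717, -0.001, 0.0]
ft_force: [5.3, -0.3, -5.2]
grip_width: 0.0115
```

```bash
python3 ov.py w18
```

```text
time 24.95
position [ 0.5044 -0.1774  0.269 ]
tool_rot [-6.969e-01  7.171e-01 -7.000e-04  4.000e-04]
ft_force [ 5.2553 -0.2886 -5.1922]
moment [ 0.1262 -0.7902  0.0094]
keeper in block mm [ 2.9 -0.3 72.8] yaw -0.03
```

>>> step_arm:
  steps:
    - [1,0,-0.02,0.015,0,0,0]
    - [1,0,-0.01,0.01,0,0,0]
    - [1,0,0,0,0,0,0]
    - [1,0,0,0,0,0,0]
    - [1,0,0,0,0,0,0]
    - [1,0,0,0,0,0,0]
    - [1,0,0,0,0,0,0]
    - [1,0,0,0,0,0,0]
    - [1,0,0,0,0,0,0]
    - [1,0,0,0,0,0,0]

```text
time: 26.0
position: [0.5047, -0.1774, 0.269]
tool_rot: [-0.697, 0.717, -0.0, -0.0]
ft_force: [1.1, -0.6, 5.4]
grip_width: 0.0116
```

>>> step_arm:
  steps:
    - [1,0,0,-0.01,0,0,0]
    - [1,0,0,0,0,0,0]
    - [0.4,0,0,0,0,0,0]
    - [0.4,0,0,0,0,0,0]
    - [0.4,0,0,0,0,0,0]
    - [0.4,0,0,0,0,0,0]
    - [0.4,0,0,0,0,0,0]
    - [0.4,0,0,0,0,0,0]
    - [0.4,0,0,0,0,0,0]
    - [0.4,0,0,0,0,0,0]

```text
time: 27.0
position: [0.5047, -0.1773, 0.2689]
tool_rot: [-0.697, 0.717, 0.0, -0.0]
ft_force: [-0.8, 0.2, -1.0]
grip_width: 0.0257
```

```bash
python3 ov.py w19
```

```text
time 27.0
position [ 0.5047 -0.1773  0.2689]
tool_rot [-0.6971  0.717   0.     -0.    ]
ft_force [-0.7548  0.1882 -1.0277]
moment [ 0.0238  0.0307 -0.0448]
keeper in block mm [ 2.9 -0.1 72.7] yaw -0.01
```

View pics/w19.png

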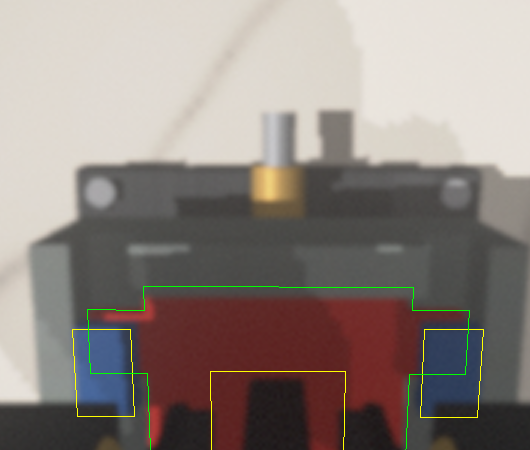

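Released. I'll rise straight up and verify from above.

>>> step_arm:
  steps:
    - [0.4,0,0,-0.3,0,0,0]
    - [0.4,0,0,-0.5,0,0,0]
    - [0.4,0,0,-0.7,0,0,0]
    - [0.4,0,0,-0.9,0,0,0]
    - [0.4,0,0,-0.9,0,0,0]
    - [0.4,0,0,-0.9,0,0,0]
    - [0.4,0,0.5,-0.9,0,0,0]
    - [0.4,0,0.5,-0.5,0,0,0]
    - [0.4,0,0,0,0,0,0]
    - [0.4,0,0,0,0,0,0]

```text
time: 28.05
position: [0.4796, -0.1765, 0.4097]
tool_rot: [-0.697, 0.717, -0.001, 0.0]
ft_force: [0.0, -0.1, -1.1]
grip_width: 0.026
```

Run:
```python
from rig import status, eyes
from fit import *
o=status.get_obs();print(o['time'],o['position'],o['ft_force'],np.abs(o['joint_velocities']).max())
info=eyes.camera_info("wrist");im,d=eyes.camera("wrist"); np.savez("w20.npz",im=im,d=d,**info);z=load('w20.npz')
cv2.imwrite('pics/w20.png',cv2.resize(im[80:240,190:330,::-1],None,fx=3.6,fy=3.6,interpolation=2))
fitblock(z,(190,80,330,240),.0677)
P=cloud(z)
f=(P[...,2]>.107)&(P[...,2]<.13)&(np.abs(P[...,0]-.5)<.04)&(np.abs(P[...,1]+.177)<.03)
v,u=np.nonzero(f);zt=np.median(P[f][:,2]);print('fin top z',zt)
q=np.array([unproj(z,a,b,zw=.1187)[:2] for a,b in zip(u,v)])
print(f.sum(),cv2.minAreaRect((q*1000).astype(np.float32)),q.mean(0))
im,d=eyes.camera("top"); np.savez("top1.npz",im=im,d=d,**eyes.camera_info("top"));cv2.imwrite('pics/top1.png',cv2.resize(im[:,:,::-1],None,fx=1.5,fy=1.5))
```

```text
28.05 [ 0.47964776 -0.17654924  0.40966673] [ 0.04940392 -0.14497875 -1.09068758] 0.031066418969383468
None [ 0.5015 -0.1771 -0.027   0.0666] [-0.07 -0.13  0.13  0.01 -0.    0.09 -0.05  0.02]
0.0647 [ 0.5012 -0.1771 -0.027   0.067 ] [ 0.12 -0.26 -0.06 -0.12  0.2   0.2  -0.26  0.13]
0.0677 [ 0.5016 -0.1771 -0.027   0.067 ] [-0.18 -0.05  0.24  0.09 -0.12  0.03  0.07 -0.04]
0.0707 [ 0.5021 -0.1771 -0.027   0.067 ] [-0.49  0.16  0.55  0.3  -0.46 -0.15  0.4  -0.22]
fin top z 0.11677635127721361
369 ((503.97027587890625, -177.15304565429688), (10.990429878234863, 29.860193252563477), 88.4429931640625) [ 0.50421647 -0.17716967]
```

View pics/w20.png

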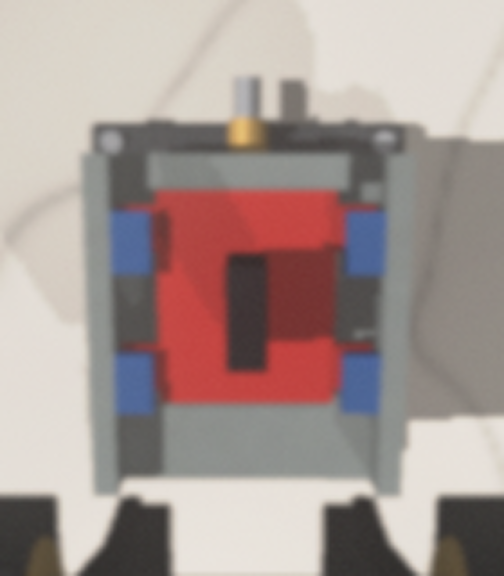

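View pics/top1.png

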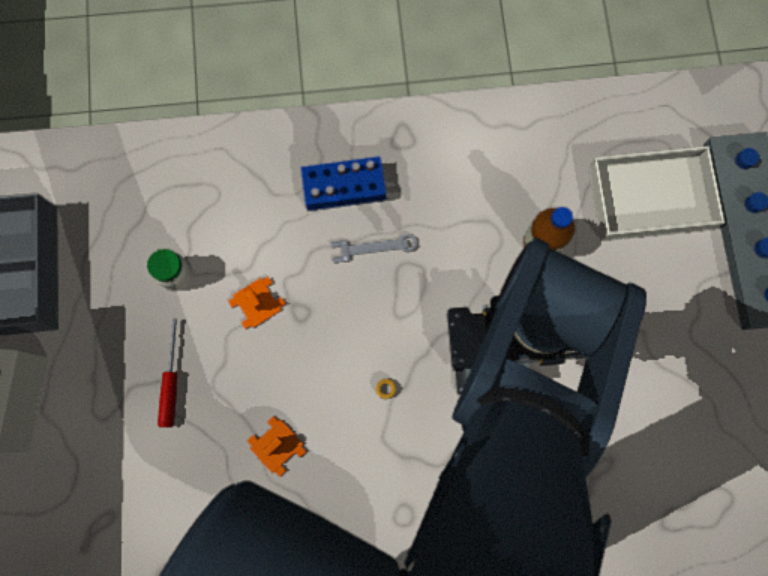

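```bash
python3 -c "
from rig import robot;print(robot.hand_in())"
```

```text
the job is handed in; nothing more can be done
None
```

The red keeper is locked in the filter block and the job is handed in at about 28 s of the 48 s allowed. No verdict was reported.

- **Moves:** I picked the keeper up by its black fin and pressed it down at the entry. The deck was felt about 67.7 mm up, with 18 N the highest wrist force I read. I then eased back to about 10 N, slid the keeper until it met the end stop at about 6 N sideways, and moved back slightly. I let the spring lift it about 5 mm against the lips, let go and rose clear.
- **Last checks:** The wrist picture shows the keeper level and in line with the block (about 0.02° off), sideways offset about 0 mm, with all four ears under the lips. The force readings were back at the no-load level. In the top picture the bystanders in view look unmoved; the beaker and part of the block were hidden by the arm.
- **Disagreement:** The camera puts the keeper's centre at about x = 2.4 mm. The felt stop, which sits at 1.5 mm, puts it at about 1.2 mm. I trusted the felt stop, because the calibration is only good to about 2 mm. Either value is inside the 3 mm limit.

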